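# Load a culture dish into the dark imager through its light flap

### The arm

A 6-joint arm with a two-finger parallel gripper is mounted at the origin on a cart in front of the work surface, level with it; the furniture and walls round the work are solid. World frame = base frame: x ahead of the robot, y to its left, z up, the work surface at z = 0. Lengths are in mm, angles in rad, forces in N, time in s.
With the tool pointing down it reaches from about 350 to 875 mm from the base axis. Payload 4.2 kg.
Tool frame: the origin (TCP) lies at the very end of the fingers, on their centre line; the grasp point (between the pads) lies 19 mm behind it; z points along the fingers, x is the direction in which the jaws open and shut, and the axes are right-handed (so a half turn about z gives the same grasp; the last joint's range is limited). The gripper opens to 87 mm and grips with 3 to 60 N. Pads are 19 mm wide; open, the fingers measure 117 mm over their backs; the gripper's body (75 mm by 190 mm) begins 51 mm behind the grasp point.
Start: joints at [1.466, 0.385, 0.008, 0, -1.194, -0.259], TCP at [222.36, 584.085, 222.55] pointing down, gripper open.
Joint ranges: [-3.14, 3.14], [-1.21, 2.06], [-1.07, 1.41], [-3.16, 2.05], [-2.99, -0.16], [-3.1, 3.1]. Speed limits (rad/s): [2.79, 2.79, 3.14, 3.14, 3.14, 3.14].

### API

Orientations are given as [roll, pitch, yaw] about the fixed x, y, z axes, in that order (R = Rz(yaw) Ry(pitch) Rx(roll)).
In Python, from plant import manip gives the robot as it stands.
- The arm moves only by the tool carry_out, never from a script. Its argument "rows" is a list of rows, each a list of 7 numbers: the opening in per cent of the stroke, from 0 (shut) to 100 (fully open), then the shift along the tool's x, y, z in mm, then the turn, a rotation vector about the tool's x, y, z in degrees. In form: [[hand, dx, dy, dz, ax, ay, az], ...]. A call has 1 to 20 rows; each row is the pose to reach, as a shift and turn from the pose measured when the call began, along the tool's axes at that moment; what a row does not reach only later rows make up. A row lasts 1/12 s, in which the tool goes at most 41.7 mm and 7.16 degrees, less where a joint would pass 70% of its speed; a pose out of reach is approached as far as the arm can. A call with a gripper value outside its range is refused whole. The fingers move at their own pace and stop on an object; "force" is the grip in N (left out, the last holds). Time passes only in rows, so rows that repeat a pose let the fingers close. It gives the time, the measured TCP pose, the force and the opening at its end, in the units of the state.
- manip.sense(): the state, without advancing time (a new reading comes with each control period).
- manip.capture(name): name is "side" or "top"; returns a dict with "pixels" (400x640x3 uint8, red, green, blue), "vertical_fov" (degrees; the focal length in pixels is half the picture's height over the tangent of half this angle, whatever the lens; pixels are square), "cx", "cy" (the principal point, pixels), "k1" (the pictures are not rectified: a ray, as slopes to the right and down, at radius r is drawn at 1 + k1 r^2 times it, then the intrinsics apply), "pose" (4x4, takes a point from camera to world coordinates). Camera axes: x right, y down, z forward; pixel columns grow to the right and rows downward; lengths in mm; the calibration is good to about 2 mm. A picture is of the moment at which its call begins. There is no depth.
- manip.sign_off(): hands the job in, once; it reports no verdict.
The state is a dict: "time": time; "joints": joint angles; "qvel": joint speeds; "effort": joint torques, N m; "ee_pos": TCP position; "orientation": TCP orientation; "ft_force": force on the tool from outside, world axes, zero at the start; "wrist_torque": the same for the moment, N m; "width": finger opening in mm.
Only numpy, scipy, OpenCV 4.12 (cv2) and the standard library are available. Lean on these libraries where they do the work, as an engineer would, in place of code of your own. Each camera call takes 0.05 s, during which the arm holds its last target.

### The job

Load the glass dish into the dark imager: set it flat in the round seat of the dish carrier that waits on the loading sill, then take the carrier by its blue fin and push it in under the sprung light flap until its ball clicks into the catch inside and it stays there, with the flap shut behind the dish. How deep the catch is set cannot be seen, so go by feel: push on through the click, then stop as soon as the sprung stop firms up and do not ram it. Let go, and leave the amber bottle and the timer where they are.

Things in the scene. Friction and masses are not known exactly. Their poses are not given: they have to be found in the camera images.
- dish_center (a point): the round open glass dish, 60 mm across, 14 mm high, 50 g, standing on the desk; this point is its centre, 7 mm above its underside
- seat (a point): centre of the round dish seat on the loose aluminium carrier (0.22 kg), on its plate's top face, 17 mm above the desk; +x points to the carrier's nose (into the imager), z up. The dish drops between four rounded arcs 5 mm high on a free circle of 65 mm, with 30 mm gaps at the carrier's +-x and +-y. Plate 84 mm square; a wire bow 12 mm high stands 41 mm ahead of the centre
- ball (a point): centre of the 14 mm steel ball on the carrier's nose, 66 mm ahead of the seat's centre (axes of the seat). Inside the imager it must be pushed between two sprung rollers (felt as a rise to 6 to 10 N at the fin, more if it is pressed down, then a drop), which then draw it in and hold it. The catch is set anywhere in a 54 mm range: the dish's centre ends 64 to 118 mm past the front face
- fin (a point): middle of the blue upright grip fin at the rear of the carrier, 155 mm behind the seat's centre, 45 mm above the desk; fin 10 mm thick (along the carrier's y), 34 mm long (along x), its top 62 mm above the desk; axes of the seat. It stays outside; when home it is 37 to 91 mm in front of the front face
- imager: the white dark imager, fixed: 140 mm wide, 250 mm deep, 80 mm high, a black camera turret on it to 116 mm. Origin on the desk in the middle of its front opening; +x points into it, along the slideway. The loading sill reaches 185 mm out in front: a slideway 12 mm above the desk, on which the carrier slides along x between two guides 6 mm high, 88 mm apart
- flap (a joint): grey light flap in the front opening, hinged along its top edge 45 mm above the desk; 0 = shut, grows in rad as it swings inwards; a weak spring (1 to 2 N at its edge) shuts it. It rides over the dish and falls shut behind it, notched over the carrier's thin tongue, once the dish's centre is 60 mm past the front face
- stop_pin (a joint): sprung stop pin behind the catch, hidden inside: how far it is pressed in, m; 0 = free. The ball in the catch keeps it pressed in by about 1 mm. Pushed on, it resists with 4 N for every mm; driven in by more than 4 mm (some 15 to 25 N at the fin, by how freely the carrier slides) it is damaged; 10 to 12 N at the fin after the click is plenty
- amber_bottle: amber reagent bottle with a white cap, 48 mm across, 106 mm high, beside the work; origin in the middle of its underside; leave it alone
- timer: small grey timer, 58 x 64 x 20 mm, beside the work; origin in the middle of its underside; leave it alone
Not all that is in view belongs to the job. What is shaped like the part that bears dish_center but pink or turquoise is not meant.

How it is judged:
By the outcome, as a careful person would: the job done as asked, in the order asked, and still so for the second after the job is handed in, with the robot touching nothing.
It also fails if it takes over 72 s, if anything falls off the work surface, if the arm or the gripper's body presses on something with over 40 N, if the wrist force passes 120 N, or if a joint passes its speed limit or range.

## Working session

There is one attempt and no reset: what is moved stays moved. The work goes in short steps, Python scripts to look and compute and a tool call to move; the robot and the scene stay as the last step left them, time stands still between calls to the robot, and variables do not carry over. Pictures are saved under pics/ and viewed, and the job is handed in when it is done.

Besides the shell and the picture viewer there is one more tool, called after ">>>" by a JSON object that holds its "method" and its "body", one argument or row to a line. carry_out: Moves the arm, as the interface text tells. Its arguments: {"type":"object","properties":{"rows":{"type":"array","items":{"type":"array","items":{"type":"number"}}},"force":{"type":"number"}},"required":["rows"]}

```bash
mkdir -p pics; ls; python3 - <<'E'
from plant import manip
import cv2,pickle
print(manip.sense())
for n in("side","top"):
    c=manip.capture(n); cv2.imwrite(f"pics/{n}0.png",c["pixels"][:,:,::-1]); pickle.dump(c,open(f"pics/{n}0.pkl","wb"))
    print({k:v for k,v in c.items() if k!="pixels"})
E
```

```text
pics
{'time': 0.0, 'joints': array([ 1.46563868e+00,  3.85529046e-01,  6.59044038e-03, -4.88503323e-04,
       -1.19400644e+00, -2.58601071e-01]), 'qvel': array([ 0.00123265, -0.00107357, -0.00046561, -0.00020576, -0.00011864,
        0.00167784]), 'effort': array([-2.24278010e-04, -3.90665531e+01,  1.87409627e+01,  4.21977416e+00,
        1.10139116e-02, -1.91401318e-04]), 'ee_pos': array([222.13710185, 583.52652296, 221.46392999]), 'orientation': array([-3.14148191e+00, -2.19336867e-03, -1.93473539e+00]), 'ft_force': array([ 0.08838321, -0.0467178 , -0.34891829]), 'wrist_torque': array([-0.01840953,  0.00930831, -0.02591957]), 'width': 87.15021741409517}
{'vertical_fov': 48.49097692527378, 'cx': 317.4374114260566, 'cy': 198.26550548706552, 'k1': -0.07060956170586569, 'pose': array([[ 9.99985135e-01,  3.21119082e-03, -4.40654130e-03,
         5.49005805e+02],
       [ 5.44469175e-03, -5.44961569e-01,  8.38443345e-01,
        -1.11164175e+03],
       [ 2.91005918e-04, -8.38454874e-01, -5.44970952e-01,
         5.73914382e+02],
       [ 0.00000000e+00,  0.00000000e+00,  0.00000000e+00,
         1.00000000e+00]])}
{'vertical_fov': 42.81243299811631, 'cx': 321.7975935572733, 'cy': 197.9594651360869, 'k1': -0.03590511939683264, 'pose': array([[-1.02695933e-02, -9.79503616e-01,  2.01164614e-01,
         3.33308914e+02],
       [-9.99935583e-01,  9.08703889e-03, -6.80111813e-03,
        -3.17293861e+02],
       [ 4.83372913e-03, -2.01221500e-01, -9.79533840e-01,
         1.13224887e+03],
       [ 0.00000000e+00,  0.00000000e+00,  0.00000000e+00,
         1.00000000e+00]])}
```

View pics/side0.png

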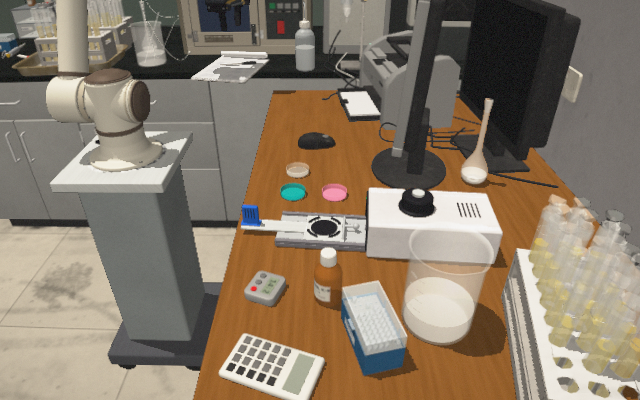

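View pics/top0.png

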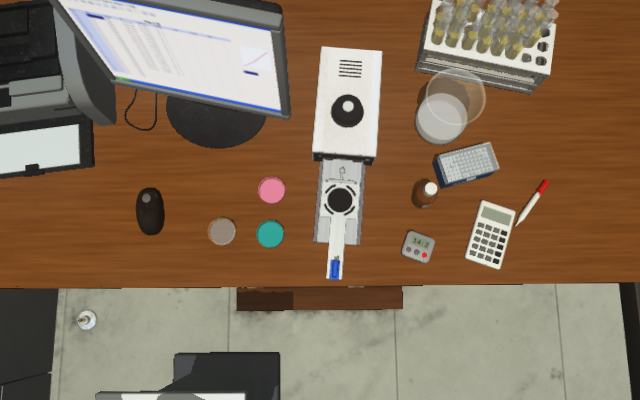

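Candidates in the top view: the clear dish (222,232), turquoise (270,234) and pink (271,190). The clear glass one fits the description because the coloured ones are excluded. I'll confirm with an enlarged crop.

```bash
cat > h.py <<'E'
import numpy as np,cv2,pickle
def K(c):
    f=200/np.tan(np.radians(c["vertical_fov"]/2)); return np.array([[f,0,c["cx"]],[0,f,c["cy"]],[0,0,1.]]),np.array([c["k1"],0,0,0.])
def ray(c,u,v):
    k,d=K(c); p=cv2.undistortPoints(np.array([[[u,v]]],float),k,d)[0,0]
    T=c["pose"]; r=T[:3,:3]@np.array([p[0],p[1],1]); return T[:3,3],r/np.linalg.norm(r)
def onz(c,u,v,z):
    o,r=ray(c,u,v); return o+r*(z-o[2])/r[2]
def proj(c,P):
    k,d=K(c); Ti=np.linalg.inv(c["pose"]); return cv2.projectPoints(np.array(P,float).reshape(-1,1,3),cv2.Rodrigues(Ti[:3,:3])[0],Ti[:3,3],k,d)[0][:,0]
def tri(c1,p1,c2,p2):
    A=[];b=[]
    M=np.zeros((3,3));w=np.zeros(3)
    for c,p in((c1,p1),(c2,p2)):
        o,r=ray(c,*p);Q=np.eye(3)-np.outer(r,r);M+=Q;w+=Q@o
    return np.linalg.solve(M,w)
def load(n): return pickle.load(open(f"pics/{n}.pkl","rb"))
def crop(c,x0,y0,x1,y1,s,out):
    im=c["pixels"][y0:y1,x0:x1,::-1]; cv2.imwrite(out,cv2.resize(im,None,fx=s,fy=s,interpolation=cv2.INTER_CUBIC))
E
python3 - <<'E'
from h import *
t=load("top0");s=load("side0")
crop(t,190,130,390,290,4,"pics/tc.png")
crop(s,225,150,425,270,4,"pics/sc.png")
E
```

```text
(no output)
```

View pics/tc.png

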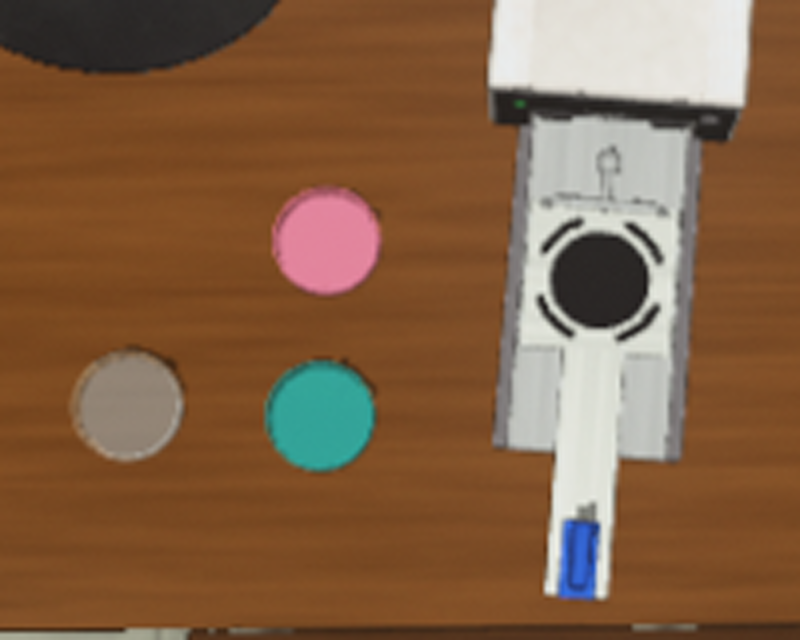

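View pics/sc.png

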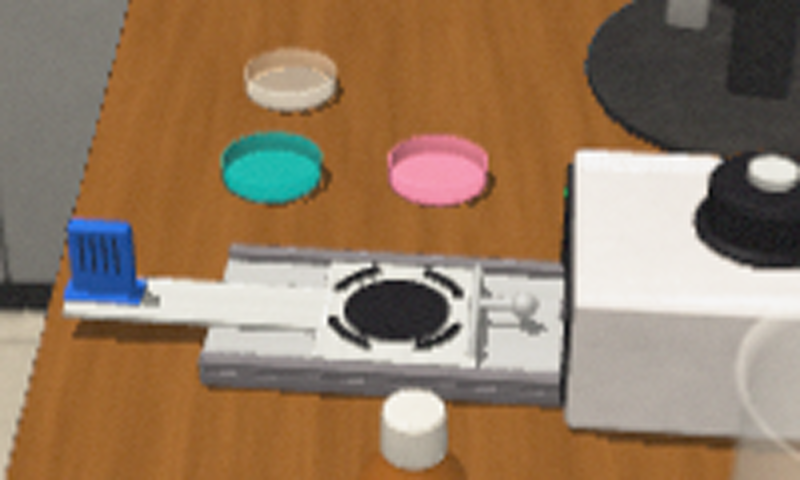

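```bash
python3 - <<'E'
from h import *
t=load("top0");s=load("side0")
px=lambda u,v,x0,y0:(x0+(u+.5)/4-.5,y0+(v+.5)/4-.5)
# seat: dark disc
for n,c,b in(("top",t,(320,180,360,222)),("side",s,(300,214,348,242))):
    g=c["pixels"][b[1]:b[3],b[0]:b[2]].max(2); m=(g<70).astype(np.uint8)
    k,l,st,ce=cv2.connectedComponentsWithStats(m); i=1+st[1:,4].argmax(); print(n,"seat",ce[i]+b[:2],st[i],onz(c,*(ce[i]+b[:2]),17))
    hsv=cv2.cvtColor(c["pixels"],cv2.COLOR_RGB2HSV); m=cv2.inRange(hsv,(105,150,60),(125,255,255)); 
    r=(320,240,350,290) if n=="top" else (235,195,270,230)
    mm=np.zeros_like(m);mm[r[1]:r[3],r[0]:r[2]]=m[r[1]:r[3],r[0]:r[2]]
    ys,xs=np.nonzero(mm);print(n,"fin",xs.min(),xs.max(),ys.min(),ys.max(),xs.mean(),ys.mean())
# fin top corners from crop
print("fin top rear/front (z62)",onz(t,*px(577,597,190,130),62),onz(t,*px(583,521,190,130),62))
print("tongue rear l/r z17",onz(t,*px(546,594,190,130),17),onz(t,*px(607,598,190,130),17))
print("dish z14 top",onz(t,*px(127,405,190,130),10))
print("dish side", onz(s,*px(291,80,225,150),8))
print("guides L near/far",[onz(t,*px(u,v,190,130),18) for u,v in((494,446),(521,125),(681,460),(702,135))])
print("plate corners",[onz(t,*px(u,v,190,130),17) for u,v in((519,344),(530,200),(669,355),(676,213))])
print("bottle cap",onz(t,431,188,106)); 
E
```

```text
top seat [339.53703704 199.7037037 ] [  8   9  24  23 432] [ 558.0062103  -364.56472788   17.        ]
top fin 330 339 260 278 334.3154362416107 269.496644295302
side seat [323.67567568 227.84984985] [  7   6  33  17 333] [ 558.14452073 -368.08930837   17.        ]
side fin 241 260 205 225 250.12101910828025 215.23566878980893
fin top rear/front (z62) [ 381.37909206 -348.03730549   62.        ] [ 420.68220019 -351.75616172   62.        ]
tongue rear l/r z17 [ 385.17909035 -332.58219587   17.        ] [ 382.69580802 -365.55002404   17.        ]
dish z14 top [ 491.33578224 -101.63359083   10.        ]
dish side [ 491.58179772 -104.79267592    8.        ]
guides L near/far [array([ 465.72725645, -305.02876932,   18.        ]), array([ 647.88305302, -321.55815857,   18.        ]), array([ 457.01967301, -407.36171217,   18.        ]), array([ 641.12830845, -423.90217828,   18.        ])]
plate corners [array([ 522.43334224, -319.25865678,   17.        ]), array([ 604.41977158, -326.20558109,   17.        ]), array([ 515.46774715, -402.24772071,   17.        ]), array([ 596.17229576, -408.1270288 ,   17.        ])]
bottle cap [ 562.99285107 -550.4041992   106.        ]
```

```bash
cat >> h.py <<'E'
from scipy.spatial.transform import Rotation as Ro
def delta(st,pos,yawdeg):
    R0=Ro.from_euler("xyz",st["orientation"]); R1=Ro.from_euler("xyz",[180,0,yawdeg],degrees=True)
    return np.round(R0.inv().apply(np.array(pos)-st["ee_pos"]),2), np.round((R0.inv()*R1).as_rotvec(degrees=True),2)
E
python3 - <<'E'
from h import *
from plant import manip
t=load("top0");s=load("side0")
print("turq",onz(t,270,234,10),"pink",onz(t,271,190,10))
print("stand base near edge",onz(t,215,146,10),onz(s,408,185,10),"printer/paper",onz(t,95,150,50),"mouse",onz(t,150,210,30))
print("imager front top corners",onz(s,367,190,80),onz(s,368,255,0), onz(t,312,157,80),onz(t,378,163,80))
# monitor lower corner triangulated guess
print("mon",tri(t,(288,116),s,(470,60)),tri(t,(115,78),s,(556,150)))
st=manip.sense()
print(delta(st,(491.5,-103.2,150),-95))
E
```

```text
turq [ 483.40278555 -209.59024053   10.        ] pink [ 583.14721241 -210.84969761   10.        ]
stand base near edge [687.83194241 -81.15481393  10.        ] [ 766.0337753 -183.0997164   10.       ] printer/paper [668.94466679 177.63219258  50.        ] mouse [536.13612127  53.34551146  30.        ]
imager front top corners [ 649.07413775 -319.23752674   80.        ] [ 645.87804947 -434.76968019    0.        ] [ 639.13252122 -304.54093835   80.        ] [ 624.59804604 -445.54988726   80.        ]
mon [ 737.59688837 -285.88040117  320.57344441] [1080.03860856  129.47728508  -52.95955893]
(array([ 545.79, -496.15,   72.68]), array([ 1.000e-02, -1.100e-01, -1.585e+01]))
```

>>> {"method": "carry_out", "body": {
  "rows": [
    [100,40,-36,5,0,0,-1],
    [100,70,-64,9,0,0,-3],
    [100,100,-91,13,0,0,-4],
    [100,130,-118,17,0,0,-5],
    [100,160,-145,21,0,0,-6],
    [100,190,-173,25,0,0,-7],
    [100,220,-200,29,0,0,-8],
    [100,250,-227,33,0,0,-9],
    [100,280,-254,37,0,0,-10],
    [100,310,-282,41,0,0,-11],
    [100,340,-309,45,0,0,-12],
    [100,370,-336,49,0,0,-13],
    [100,400,-363,53,0,0,-14],
    [100,430,-391,57,0,0,-15],
    [100,460,-418,61,0,0,-15.8],
    [100,490,-445,65,0,0,-15.8],
    [100,520,-473,69,0,0,-15.8],
    [100,546,-496,73,0,0,-15.8],
    [100,546,-496,73,0,0,-15.8],
    [100,546,-496,73,0,0,-15.8]
  ]
}}

```text
time: 1.77
ee_pos: [490.9, -105.0, 148.6]
orientation: [3.139, -0.002, -1.663]
ft_force: [-0.0, -0.6, 0.1]
width: 87.2
```

>>> {"method": "carry_out", "body": {
  "rows": [
    [100,0,0,35,0,0,0],
    [100,-1,0,70,0,0,0],
    [100,-2,0,100,0,0,0],
    [100,-2,0,108,0,0,0],
    [100,-2,0,108,0,0,0],
    [100,-2,0,108,0,0,0]
  ]
}}

```text
time: 2.27
ee_pos: [491.5, -102.5, 41.5]
orientation: [3.14, -0.002, -1.661]
ft_force: [0.4, 0.3, 0.6]
width: 86.8
```

```bash
python3 - <<'E'
from h import *
from plant import manip
for n in("side","top"):
    c=manip.capture(n); pickle.dump(c,open(f"pics/{n}1.pkl","wb"))
st=manip.sense();print(st["ee_pos"],np.degrees(st["orientation"]))
t=load("top1");s=load("side1")
crop(t,170,170,300,270,6,"pics/tc1.png")
crop(s,250,110,360,190,7,"pics/sc1.png")
R=Ro.from_euler("xyz",st["orientation"])
for n,c in(("t",t),("s",s)): print(n,proj(c,[st["ee_pos"]+R.apply([x,0,0]) for x in(-43.5,-58.5,43.5,58.5,0)]))
E
```

```text
[ 492.44430185 -102.63936839   42.62669348] [-1.79916107e+02 -9.19421399e-02 -9.52123339e+01]
t [[199.0344778  226.63159958]
 [192.15962926 226.06647448]
 [239.04371354 229.91014606]
 [245.96275279 230.47535523]
 [219.01176578 228.27082058]]
s [[299.63487554 149.76969513]
 [300.36536495 147.2473829 ]
 [295.06947934 165.54598194]
 [294.22072827 168.48130053]
 [297.42518269 157.40289175]]
```

View pics/tc1.png

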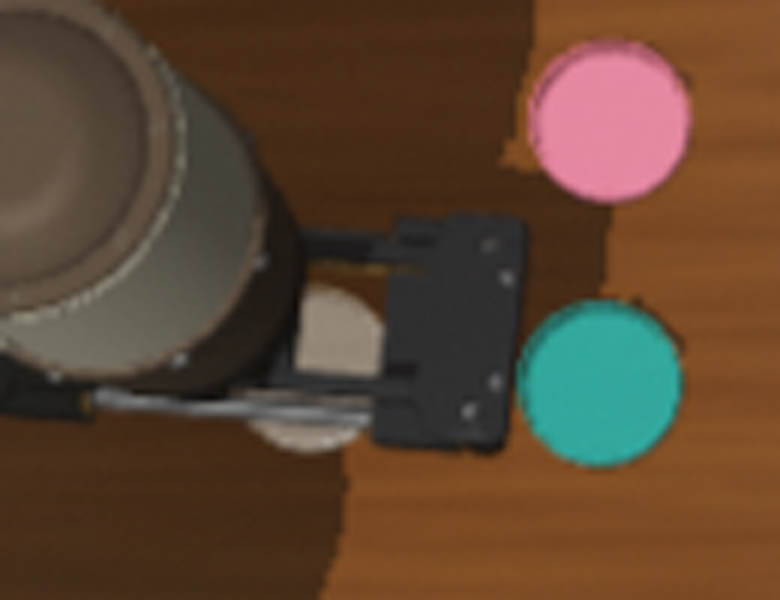

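View pics/sc1.png

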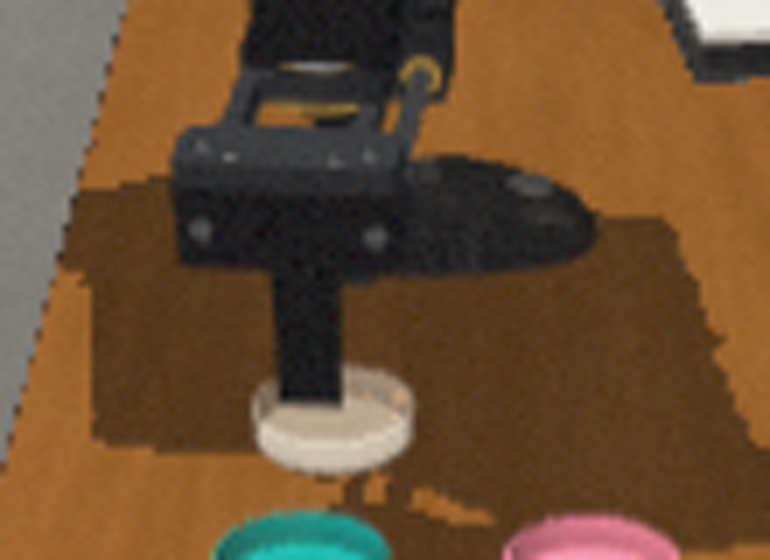

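>>> {"method": "carry_out", "body": {
  "rows": [
    [100,0,0,20,0,0,0],
    [100,0,0,32,0,0,0],
    [100,0,0,38,0,0,0],
    [100,0,0,38,0,0,0],
    [100,0,0,38,0,0,0]
  ]
}}

```text
time: 2.78
ee_pos: [493.3, -102.6, 5.6]
orientation: [-3.138, -0.001, -1.661]
ft_force: [0.4, -0.0, 1.1]
width: 87.0
```

```bash
python3 - <<'E'
from plant import manip
for i in range(3):
    st=manip.sense();print(st["time"],st["ee_pos"],st["ft_force"])
E
```

```text
2.7833 [ 493.29317462 -102.6398328     5.62849952] [ 0.44031177 -0.04816849  1.05241093]
2.7833 [ 493.29317462 -102.6398328     5.62849952] [ 0.44031177 -0.04816849  1.05241093]
2.7833 [ 493.29317462 -102.6398328     5.62849952] [ 0.44031177 -0.04816849  1.05241093]
```

>>> {"method": "carry_out", "body": {
  "rows": [
    [50,0,0,1,0,0,0],
    [50,0,0,1,0,0,0],
    [50,0,0,1,0,0,0],
    [50,0,0,1,0,0,0],
    [50,0,0,1,0,0,0],
    [50,0,0,1,0,0,0],
    [50,0,0,1,0,0,0],
    [50,0,0,1,0,0,0],
    [50,0,0,1,0,0,0],
    [50,0,0,1,0,0,0]
  ],
  "force": 10
}}

```text
time: 3.62
ee_pos: [493.4, -102.6, 4.8]
orientation: [-3.138, -0.001, -1.661]
ft_force: [-0.1, 0.9, 2.7]
width: 59.2
```

```bash
python3 - <<'E'
from plant import manip
import pickle
from h import crop
st=manip.sense();print(st["time"],st["ee_pos"],st["ft_force"],st["width"])
c=manip.capture("side");pickle.dump(c,open("pics/side2.pkl","wb"));crop(c,250,110,360,190,7,"pics/sc2.png")
print(manip.sense()["ee_pos"])
E
```

```text
3.6167 [ 493.40735831 -102.61944877    4.82327438] [-0.06547091  0.8880135   2.67256161] 59.17184844062998
[ 493.40764419 -102.64465391    4.8298292 ]
```

View pics/sc2.png

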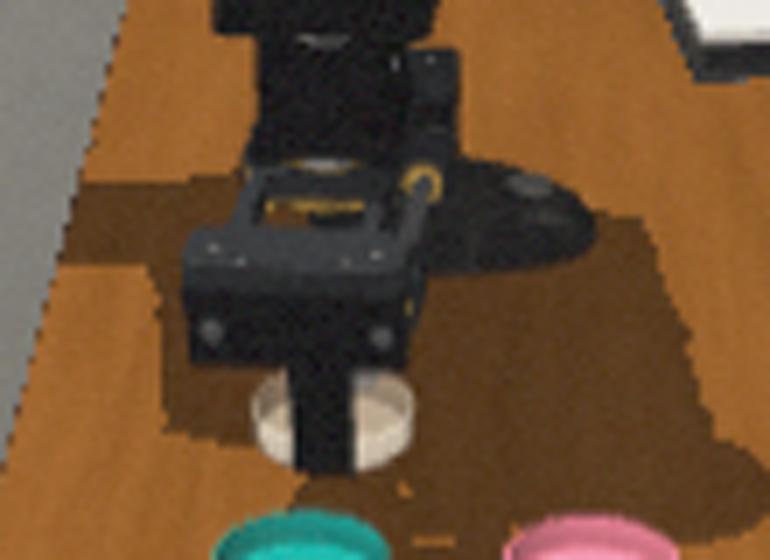

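>>> {"method": "carry_out", "body": {
  "rows": [
    [50,0,0,-20,0,0,0],
    [50,0,0,-50,0,0,0],
    [50,0,0,-65,0,0,0],
    [50,25,-9,-65,0,0,0],
    [50,55,-19,-65,0,0,0],
    [50,90,-32,-65,0,0,0],
    [50,125,-44,-65,0,0,0],
    [50,160,-56,-65,0,0,0],
    [50,195,-69,-65,0,0,0],
    [50,225,-79,-65,0,0,0],
    [50,245,-86,-65,0,0,0],
    [50,256,-90,-65,0,0,0],
    [50,256,-90,-65,0,0,0],
    [50,256,-90,-60,0,0,0],
    [50,256,-90,-50,0,0,0],
    [50,256,-90,-40,0,0,0],
    [50,256,-90,-32,0,0,0],
    [50,256,-90,-32,0,0,0],
    [50,256,-90,-32,0,0,0],
    [50,256,-90,-32,0,0,0]
  ]
}}

```text
time: 5.33
ee_pos: [560.1, -365.4, 37.6]
orientation: [-3.138, -0.002, -1.66]
ft_force: [-0.0, -0.8, -0.8]
width: 58.8
```

```bash
python3 - <<'E'
from h import *
from plant import manip
for n in("side","top"):
    c=manip.capture(n); pickle.dump(c,open(f"pics/{n}3.pkl","wb"))
st=manip.sense();print(st["time"],st["ee_pos"],np.degrees(st["orientation"]),st["width"])
print(delta(st,(560.05,-365.7,36.5),-95.2))
t=load("top3");s=load("side3")
crop(t,290,150,390,250,6,"pics/tc3.png")
crop(s,270,180,380,260,7,"pics/sc3.png")
E
```

```text
5.4333 [ 560.29630875 -365.68145847   38.10702012] [-1.79733612e+02 -1.06743203e-01 -9.51636202e+01] 58.881986619397374
(array([0.04, 0.25, 1.61]), array([-0.27, -0.11,  0.04]))
```

View pics/tc3.png

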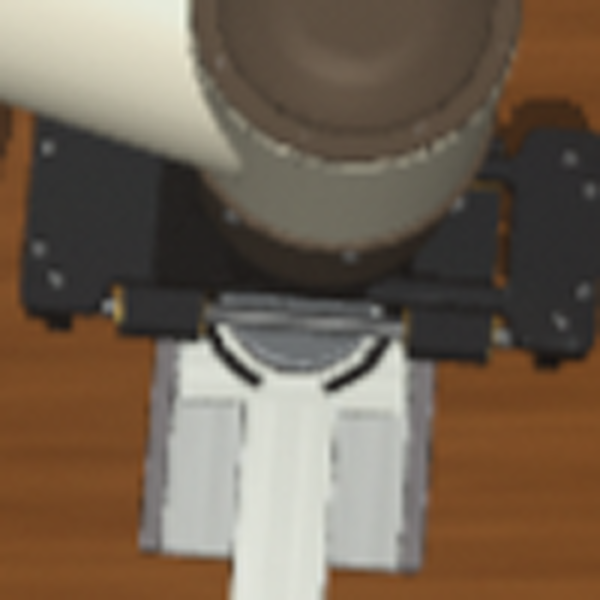

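View pics/sc3.png

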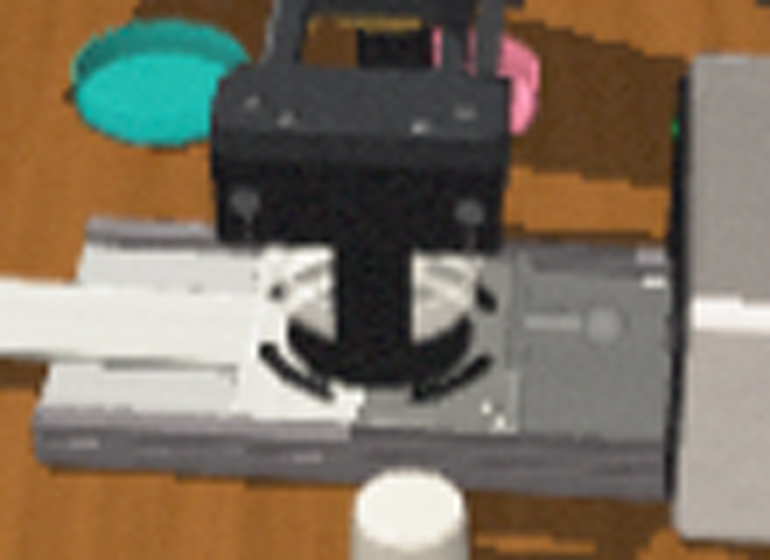

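```bash
python3 - <<'E'
from h import *
t=load("top3");s=load("side3")
a=np.linspace(0,2*np.pi,90)
for n,c,x0,y0,w,h,k,p in(("t",t,290,150,100,100,6,(558,-364.6)),("s",s,270,180,110,80,7,(558.1,-368.1))):
    im=cv2.resize(c["pixels"][y0:y0+h,x0:x0+w,::-1],None,fx=k,fy=k,interpolation=cv2.INTER_CUBIC)
    for z,col in((33,(0,0,255)),(47,(0,255,0))):
        q=proj(c,np.c_[p[0]+30*np.cos(a),p[1]+30*np.sin(a),0*a+z]); q=((q-[x0,y0]+.5)*k-.5).astype(int)
        for u in q: cv2.circle(im,tuple(map(int,u)),1,col,-1)
    cv2.imwrite(f"pics/ov{n}.png",im)
E
```

```text
(no output)
```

View pics/ovt.png

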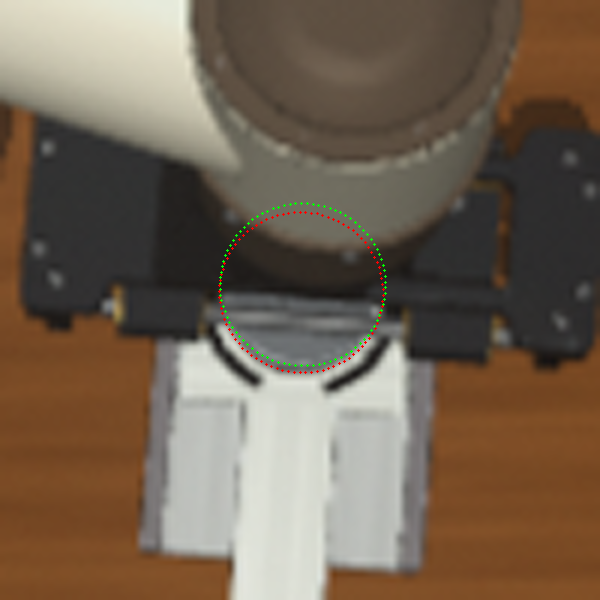

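View pics/ovs.png

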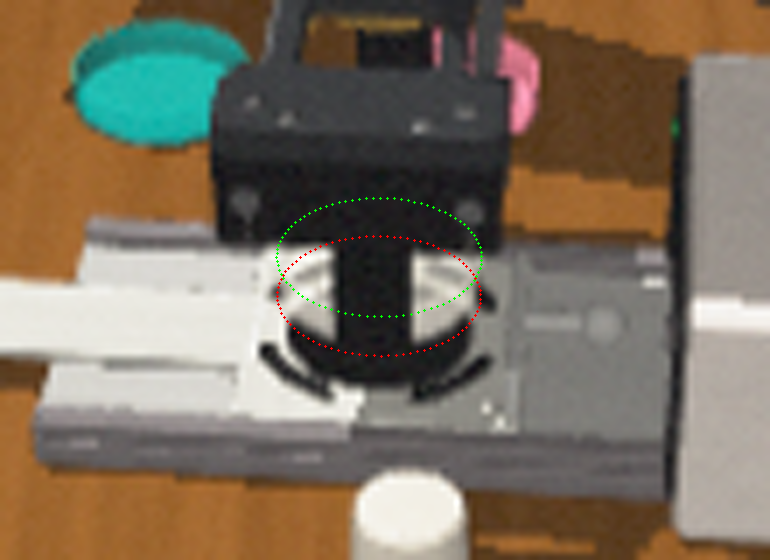

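>>> {"method": "carry_out", "body": {
  "rows": [
    [50,0,0,5,0,0,0],
    [50,0,0,10,0,0,0],
    [50,0,0,14,0,0,0],
    [50,0,0,15,0,0,0],
    [50,0,0,15,0,0,0]
  ]
}}

```text
time: 5.85
ee_pos: [559.9, -365.6, 22.4]
orientation: [-3.138, -0.001, -1.661]
ft_force: [1.2, -0.2, -0.3]
width: 59.0
```

>>> {"method": "carry_out", "body": {
  "rows": [
    [50,0,0,1,0,0,0],
    [50,0,0,1,0,0,0]
  ]
}}

```text
time: 6.02
ee_pos: [560.3, -365.8, 21.9]
orientation: [-3.137, -0.002, -1.661]
ft_force: [-0.2, -0.3, 1.7]
width: 58.8
```

```bash
python3 - <<'E'
from h import *
from plant import manip
c=manip.capture("side"); pickle.dump(c,open("pics/side4.pkl","wb"))
st=manip.sense();print(st["time"],st["ee_pos"],st["ft_force"],st["width"])
crop(c,270,180,380,260,7,"pics/sc4.png")
E
```

```text
6.0667 [ 560.25939976 -365.8178429    21.89346376] [ 0.43837381 -0.28021835  1.92375425] 59.20832477372139
```

View pics/sc4.png

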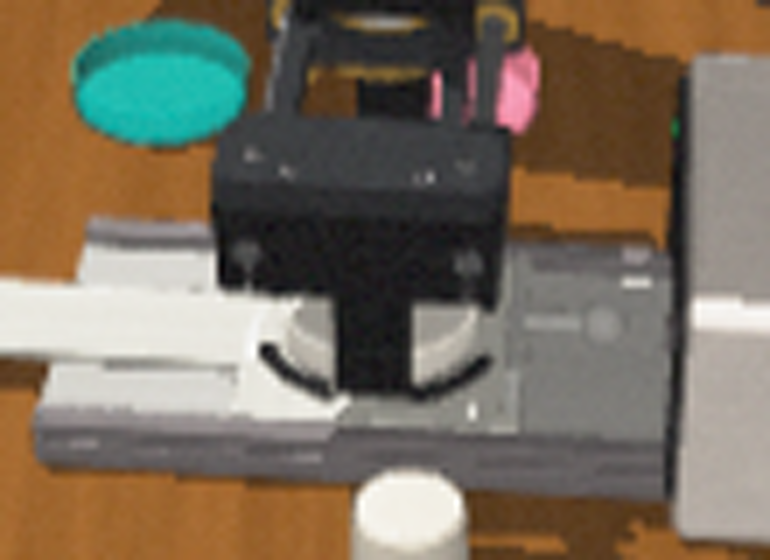

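>>> {"method": "carry_out", "body": {
  "rows": [
    [72,0,0,0,0,0,0],
    [72,0,0,0,0,0,0],
    [76,0,0,0,0,0,0],
    [80,0,0,0,0,0,0],
    [80,0,0,0,0,0,0],
    [82,0,0,0,0,0,0],
    [82,0,0,0,0,0,0]
  ]
}}

```text
time: 6.65
ee_pos: [560.2, -365.8, 21.8]
orientation: [-3.137, -0.002, -1.661]
ft_force: [-0.2, -0.9, 0.2]
width: 70.2
```

>>> {"method": "carry_out", "body": {
  "rows": [
    [82,0,0,-8,0,0,0],
    [82,0,0,-25,0,0,0],
    [82,0,0,-55,0,0,0],
    [82,0,0,-80,0,0,0],
    [82,0,35,-90,0,0,0],
    [82,0,70,-90,0,0,0],
    [82,0,105,-90,0,0,0],
    [82,0,130,-90,0,0,0],
    [60,0,145,-90,0,0,0],
    [60,0,155,-90,0,0,0],
    [60,0,155,-90,0,0,0],
    [60,0,155,-90,0,0,0]
  ]
}}

```text
time: 7.65
ee_pos: [406.3, -352.1, 111.9]
orientation: [-3.136, -0.003, -1.661]
ft_force: [0.3, -0.1, 0.7]
width: 55.3
```

```bash
python3 - <<'E'
from h import *
from plant import manip
for n in("side","top"):
    c=manip.capture(n); pickle.dump(c,open(f"pics/{n}5.pkl","wb"))
st=manip.sense();print(st["time"],st["ee_pos"],np.degrees(st["orientation"]),st["ft_force"],st["width"])
t=load("top5");s=load("side5")
crop(t,280,140,400,290,4,"pics/tc5.png")
crop(s,230,150,390,260,5,"pics/sc5.png")
E
```

```text
7.75 [ 406.90809668 -352.01433464  111.44459598] [-1.79696206e+02 -1.45334621e-01 -9.51216450e+01] [-0.15355572 -0.70477401 -0.70685071] 53.37463995000871
```

View pics/tc5.png

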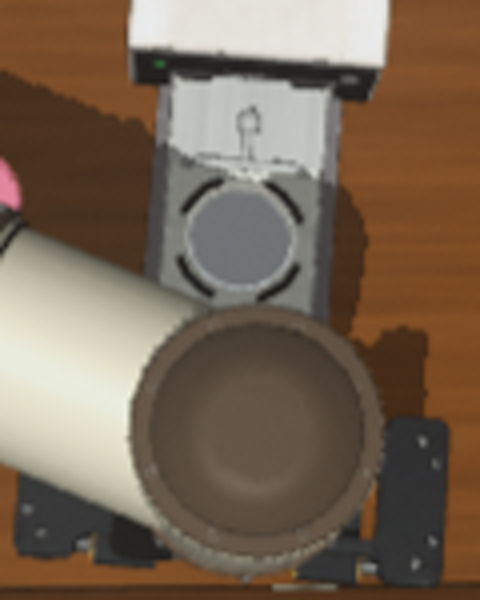

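View pics/sc5.png

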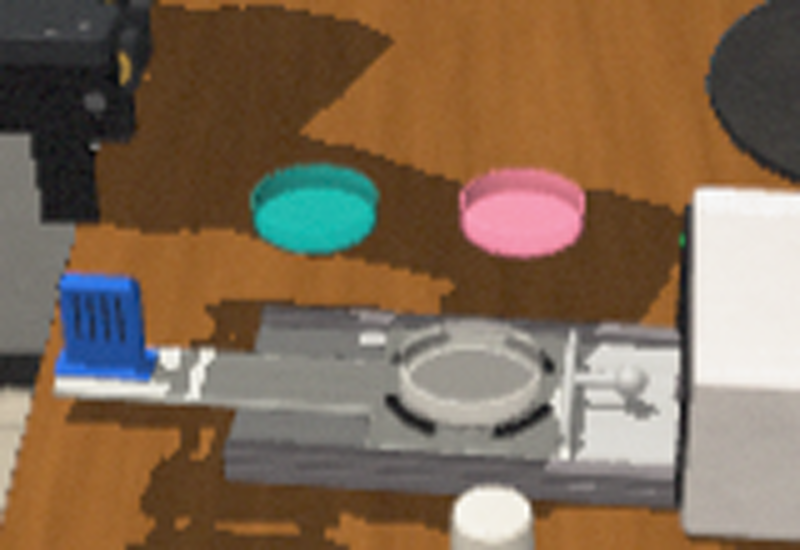

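>>> {"method": "carry_out", "body": {
  "rows": [
    [50,0,0,30,0,0,0],
    [50,0,0,60,0,0,0],
    [50,0,0,75,0,0,0],
    [50,0,0,83,0,0,0],
    [50,0,0,83,0,0,0],
    [50,0,0,83,0,0,0]
  ]
}}

```text
time: 8.25
ee_pos: [408.4, -352.6, 28.5]
orientation: [-3.136, -0.003, -1.659]
ft_force: [0.4, -0.5, -0.5]
width: 43.8
```

```bash
python3 - <<'E'
from h import *
from plant import manip
for n in("side","top"):
    c=manip.capture(n); pickle.dump(c,open(f"pics/{n}6.pkl","wb"))
st=manip.sense();print(st["time"],st["ee_pos"],np.degrees(st["orientation"]),st["ft_force"],st["width"])
t=load("top6");s=load("side6")
crop(s,220,160,330,240,7,"pics/sc6.png")
crop(t,280,190,400,290,6,"pics/tc6.png")
E
```

```text
8.35 [ 408.68585603 -352.83769642   29.61768924] [-179.552544     -0.21189655  -95.09021764] [-0.15021515 -0.65532515 -0.44497017] 43.221045381495
```

View pics/sc6.png

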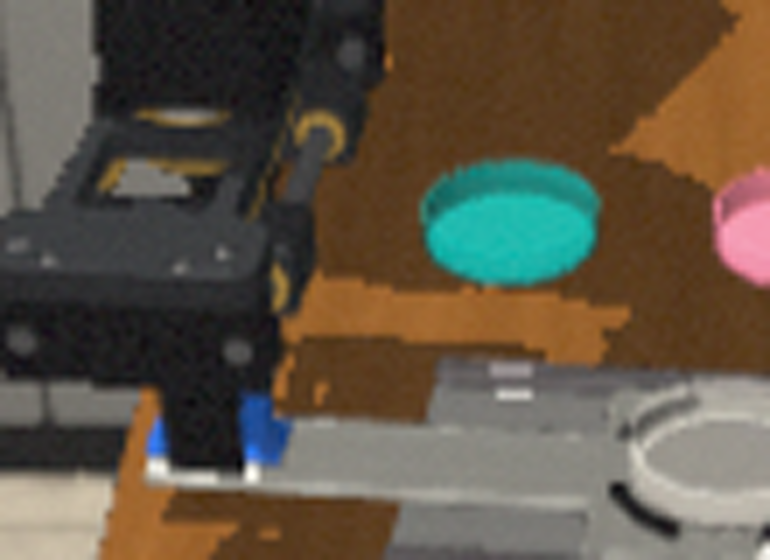

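View pics/tc6.png

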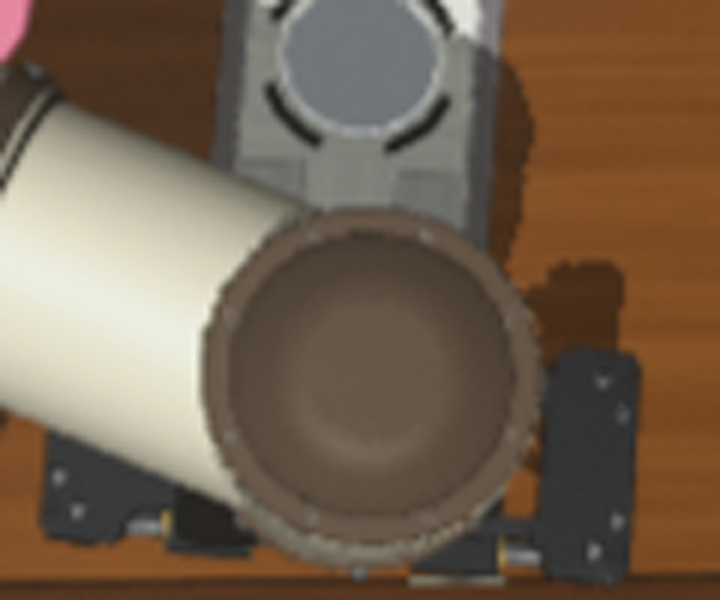

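```bash
python3 - <<'E'
from h import *
from plant import manip
print(delta(manip.sense(),(406.5,-352.2,28.5),-95.2))
E
```

```text
(array([-0.45,  2.24,  1.1 ]), array([-0.45, -0.21,  0.11]))
```

>>> {"method": "carry_out", "body": {
  "rows": [
    [50,0,2,1,-0.45,-0.2,0.1],
    [50,0,2,1,-0.45,-0.2,0.1],
    [30,0,2,1,-0.45,-0.2,0.1],
    [15,0,2,1,-0.45,-0.2,0.1],
    [5,0,2,1,-0.45,-0.2,0.1],
    [5,0,2,1,-0.45,-0.2,0.1],
    [5,0,2,1,-0.45,-0.2,0.1],
    [5,0,2,1,-0.45,-0.2,0.1],
    [5,0,2,1,-0.45,-0.2,0.1],
    [5,0,2,1,-0.45,-0.2,0.1],
    [5,0,2,1,-0.45,-0.2,0.1],
    [5,0,2,1,-0.45,-0.2,0.1],
    [5,0,2,1,-0.45,-0.2,0.1]
  ],
  "force": 25
}}

```text
time: 9.43
ee_pos: [406.6, -352.5, 28.6]
orientation: [3.141, -0.0, -1.661]
ft_force: [-0.0, 1.5, 0.5]
width: 9.7
```

```bash
python3 - <<'E'
from h import *
from plant import manip
st=manip.sense();print(st["ee_pos"],np.degrees(st["orientation"]),st["ft_force"],st["wrist_torque"],st["width"])
E
```

```text
[ 406.61992959 -352.54775636   28.56701729] [ 1.79982228e+02 -3.71592326e-03 -9.51791264e+01] [-0.00485406  1.54309356  0.49039251] [0.35473717 0.00487286 0.09018176] 9.695754136167608
```

>>> {"method": "carry_out", "body": {
  "rows": [
    [5,0,-4,0,0,0,0],
    [5,0,-10,0,0,0,0],
    [5,0,-16,0,0,0,0],
    [5,0,-22,0,0,0,0],
    [5,0,-28,0,0,0,0],
    [5,0,-30,0,0,0,0]
  ]
}}

```text
time: 9.93
ee_pos: [435.0, -354.9, 28.5]
orientation: [3.136, 0.001, -1.661]
ft_force: [-10.2, -0.2, 8.2]
width: 9.9
```

>>> {"method": "carry_out", "body": {
  "rows": [
    [5,0,-4,0,0,0,0],
    [5,0,-10,0,0,0,0],
    [5,0,-16,0,0,0,0],
    [5,0,-22,0,0,0,0],
    [5,0,-28,0,0,0,0],
    [5,0,-30,0,0,0,0]
  ]
}}

```text
time: 10.43
ee_pos: [463.0, -357.5, 28.5]
orientation: [3.13, 0.002, -1.662]
ft_force: [-9.7, 0.6, 8.6]
width: 9.7
```

```bash
python3 - <<'E'
from h import *
from plant import manip
c=manip.capture("side"); pickle.dump(c,open("pics/side7.pkl","wb"))
st=manip.sense();print(st["time"],st["ee_pos"],np.degrees(st["orientation"]),st["ft_force"],st["wrist_torque"],st["width"])
crop(c,240,150,400,260,5,"pics/sc7.png")
E
```

```text
10.4833 [ 463.15968008 -357.49844361   28.4880932 ] [ 1.79362799e+02  1.15697014e-01 -9.52046972e+01] [-7.31081773  1.44312984  7.46326786] [ 0.10325572  2.13571517 -0.08407288] 9.565531429874504
```

View pics/sc7.png

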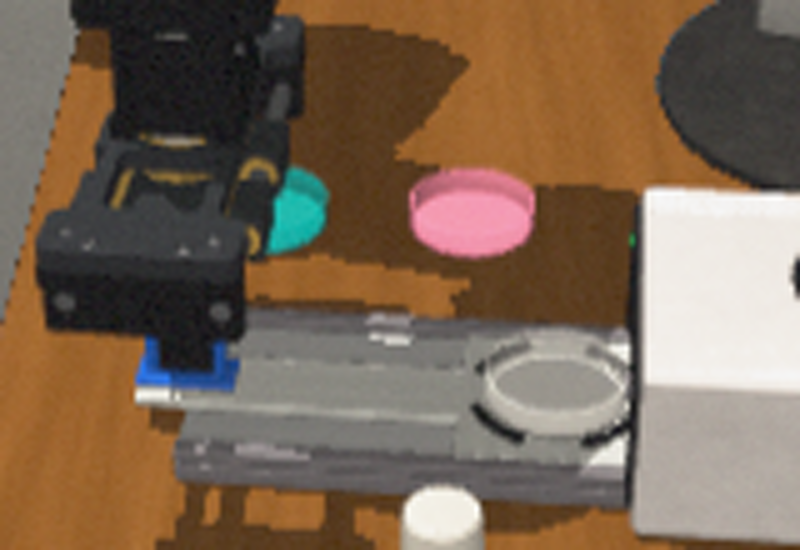

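```bash
cat > q.py <<'E'
from h import *
from plant import manip
st=manip.sense()
u=np.array([np.cos(np.radians(5.2)),-np.sin(np.radians(5.2)),0]); w=np.array([u[1]*-1,u[0],0])
p=st["ee_pos"]-np.array([406.6,-352.5,28.6]); F=st["ft_force"]
print("t%.2f s%.1f lat%.2f z%.2f Fx%.1f Fy%.1f Fz%.1f w%.1f"%(st["time"],p@u,p@w,p[2],F@u,F@w,F[2],st["width"]),np.round(st["wrist_torque"],2),np.round(np.degrees(st["orientation"]),2),delta(st,st["ee_pos"],-95.2)[1])
E
python3 q.py
```

```text
t10.48 s56.8 lat0.15 z-0.11 Fx-7.4 Fy0.8 Fz7.5 w9.6 [ 0.1   2.14 -0.08] [ 1.7936e+02  1.2000e-01 -9.5200e+01] [ 0.64  0.12 -0.  ]
```

>>> {"method": "carry_out", "body": {
  "rows": [
    [5,0,0,-0.5,0.6,0,0],
    [5,0,0,-0.5,0.6,0,0],
    [5,0,0,-0.5,0.6,0,0]
  ]
}}

```text
time: 10.73
ee_pos: [463.2, -357.5, 28.5]
orientation: [3.14, 0.002, -1.662]
ft_force: [-1.4, -0.8, -1.5]
width: 9.6
```

```bash
python3 q.py
```

```text
t10.73 s56.8 lat0.19 z-0.05 Fx-1.4 Fy-0.9 Fz-1.5 w9.6 [-0.28  0.66 -0.04] [ 1.7994e+02  1.2000e-01 -9.5210e+01] [ 0.06  0.12 -0.01]
```

>>> {"method": "carry_out", "body": {
  "rows": [
    [5,0,-4,-0.2,0.3,0,0],
    [5,0,-10,-0.3,0.4,0,0],
    [5,0,-16,-0.4,0.5,0,0],
    [5,0,-22,-0.4,0.5,0,0],
    [5,0,-25,-0.4,0.5,0,0],
    [5,0,-25,-0.4,0.5,0,0]
  ]
}}

```text
time: 11.23
ee_pos: [487.4, -359.5, 28.5]
orientation: [-3.137, 0.003, -1.662]
ft_force: [-3.2, 0.9, 1.9]
width: 10.0
```

```bash
python3 q.py
```

```text
t11.23 s81.1 lat0.39 z-0.06 Fx-3.2 Fy0.6 Fz1.9 w10.0 [ 0.01  1.61 -0.06] [-1.7972e+02  1.6000e-01 -9.5210e+01] [-0.28  0.16 -0.01]
```

>>> {"method": "carry_out", "body": {
  "rows": [
    [5,0,-4,-0.2,0,0,0],
    [5,0,-10,-0.3,0,0,0],
    [5,0,-16,-0.4,0,0,0],
    [5,0,-22,-0.4,0,0,0],
    [5,0,-27,-0.4,0,0,0],
    [5,0,-27,-0.4,0,0,0]
  ]
}}

```text
time: 11.73
ee_pos: [516.3, -362.1, 28.6]
orientation: [-3.134, 0.002, -1.661]
ft_force: [1.2, 0.2, -3.3]
width: 9.6
```

```bash
python3 q.py
```

```text
t11.73 s110.1 lat0.40 z0.05 Fx1.2 Fy0.3 Fz-3.3 w9.6 [-0.09  0.24 -0.06] [-1.7956e+02  1.3000e-01 -9.5180e+01] [-0.44  0.13  0.02]
```

>>> {"method": "carry_out", "body": {
  "rows": [
    [5,0,-4,-0.2,0,0,0],
    [5,0,-10,-0.3,0,0,0],
    [5,0,-16,-0.4,0,0,0],
    [5,0,-22,-0.4,0,0,0],
    [5,0,-25,-0.4,0,0,0],
    [5,0,-25,-0.4,0,0,0]
  ]
}}

```text
time: 12.23
ee_pos: [542.9, -364.5, 29.1]
orientation: [-3.132, 0.002, -1.661]
ft_force: [0.7, -0.8, -4.2]
width: 9.5
```

```bash
python3 q.py;python3 - <<'E'
from h import *
from plant import manip
c=manip.capture("side"); pickle.dump(c,open("pics/side8.pkl","wb"))
crop(c,240,150,400,260,5,"pics/sc8.png")
E
```

```text
t12.23 s136.8 lat0.39 z0.45 Fx0.7 Fy-0.8 Fz-4.2 w9.5 [-0.1   0.06  0.01] [-1.7944e+02  1.0000e-01 -9.5140e+01] [-0.56  0.1   0.06]
```

View pics/sc8.png

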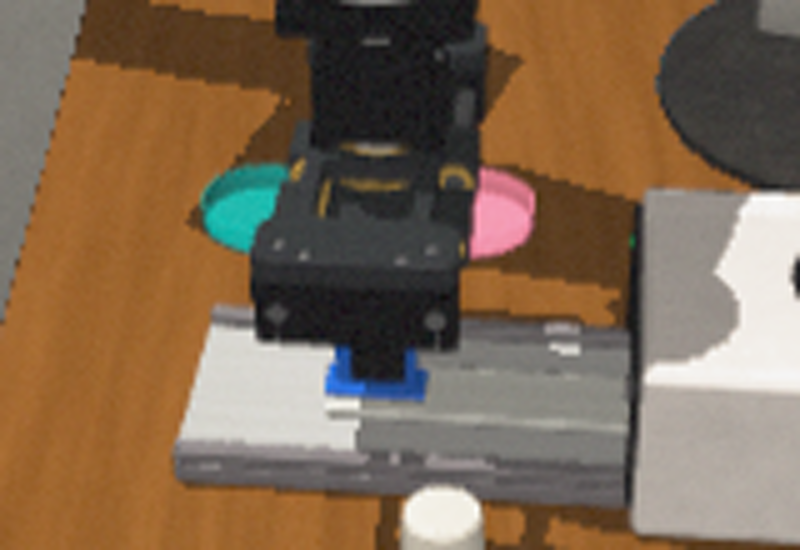

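>>> {"method": "carry_out", "body": {
  "rows": [
    [5,0,-2,0.3,-0.4,0,0],
    [5,0,-5,0.4,-0.5,0,0],
    [5,0,-6,0.4,-0.5,0,0],
    [5,0,-6,0.4,-0.5,0,0]
  ]
}}

```text
time: 12.62
ee_pos: [549.7, -365.4, 29.3]
orientation: [-3.138, 0.001, -1.66]
ft_force: [-0.6, 0.2, -1.4]
width: 10.1
```

```bash
python3 q.py
```

```text
t12.62 s143.6 lat0.08 z0.74 Fx-0.6 Fy0.2 Fz-1.4 w10.1 [ 0.    0.18 -0.01] [-1.798e+02  5.000e-02 -9.514e+01] [-0.2   0.05  0.06]
```

>>> {"method": "carry_out", "body": {
  "rows": [
    [5,0,-1,0.1,0,0,0],
    [5,0,-2,0.2,-0.1,0,0],
    [5,0,-2,0.2,-0.1,0,0]
  ]
}}

```text
time: 12.87
ee_pos: [552.2, -365.8, 29.4]
orientation: [-3.139, 0.0, -1.66]
ft_force: [-1.0, -0.7, -1.2]
width: 9.7
```

```bash
python3 q.py
```

```text
t12.87 s146.2 lat-0.08 z0.85 Fx-0.9 Fy-0.8 Fz-1.2 w9.7 [0.   0.32 0.01] [-1.7983e+02  2.0000e-02 -9.5120e+01] [-0.17  0.02  0.08]
```

>>> {"method": "carry_out", "body": {
  "rows": [
    [5,0,-1,0,0,0,0],
    [5,0,-2,0,0,0,0],
    [5,0,-2,0,0,0,0]
  ]
}}

```text
time: 13.12
ee_pos: [554.8, -366.1, 29.6]
orientation: [-3.138, 0.0, -1.66]
ft_force: [-0.2, -0.9, -1.8]
width: 9.8
```

```bash
python3 q.py
```

```text
t13.12 s148.9 lat-0.12 z0.99 Fx-0.2 Fy-0.9 Fz-1.8 w9.8 [-0.07  0.12  0.02] [-179.77    0.    -95.11] [-0.23  0.    0.09]
```

>>> {"method": "carry_out", "body": {
  "rows": [
    [5,0,-1,0,0,0,0],
    [5,0,-2,0,0,0,0],
    [5,0,-2,0,0,0,0]
  ]
}}

```text
time: 13.37
ee_pos: [557.2, -366.3, 29.6]
orientation: [-3.137, -0.0, -1.66]
ft_force: [-1.0, -0.1, -2.0]
width: 9.5
```

```bash
python3 q.py
```

```text
t13.37 s151.2 lat-0.13 z0.96 Fx-0.9 Fy-0.1 Fz-2.0 w9.5 [-0.04  0.18 -0.03] [-179.74   -0.    -95.11] [-0.26 -0.    0.09]
```

>>> {"method": "carry_out", "body": {
  "rows": [
    [5,0,-1,0.3,-0.1,0,0],
    [5,0,-2,0.6,-0.2,0,0],
    [5,0,-2,0.6,-0.2,0,0]
  ]
}}

```text
time: 13.62
ee_pos: [559.6, -366.7, 29.2]
orientation: [-3.14, -0.0, -1.66]
ft_force: [-1.9, -0.2, -0.9]
width: 9.6
```

```bash
python3 q.py
```

```text
t13.62 s153.7 lat-0.25 z0.61 Fx-1.9 Fy-0.3 Fz-0.9 w9.6 [-0.02  0.19 -0.01] [-1.799e+02 -2.000e-02 -9.510e+01] [-0.1  -0.02  0.1 ]
```

>>> {"method": "carry_out", "body": {
  "rows": [
    [5,0,-1,0.1,0,0,0],
    [5,0,-2,0.1,0,0,0],
    [5,0,-2,0.1,0,0,0]
  ]
}}

```text
time: 13.87
ee_pos: [562.0, -367.0, 29.2]
orientation: [-3.139, -0.001, -1.66]
ft_force: [-1.9, 0.7, -0.7]
width: 10.0
```

```bash
python3 q.py
```

```text
t13.87 s156.0 lat-0.31 z0.62 Fx-1.9 Fy0.6 Fz-0.7 w10.0 [0.06 0.18 0.04] [-1.7987e+02 -3.0000e-02 -9.5090e+01] [-0.13 -0.03  0.11]
```

>>> {"method": "carry_out", "body": {
  "rows": [
    [5,0,-1,0.1,0,0,0],
    [5,0,-2,0.1,0,0,0],
    [5,0,-2,0.1,0,0,0]
  ]
}}

```text
time: 14.12
ee_pos: [564.3, -367.2, 29.2]
orientation: [-3.139, -0.001, -1.66]
ft_force: [-2.0, 0.1, -1.4]
width: 10.1
```

```bash
python3 q.py
```

```text
t14.12 s158.4 lat-0.36 z0.58 Fx-2.0 Fy-0.0 Fz-1.4 w10.1 [ 0.04  0.18 -0.01] [-1.7985e+02 -4.0000e-02 -9.5090e+01] [-0.15 -0.04  0.11]
```

>>> {"method": "carry_out", "body": {
  "rows": [
    [5,0,-1,0.1,0,0,0],
    [5,0,-2,0.1,-0.1,0,0],
    [5,0,-2,0.1,-0.1,0,0]
  ]
}}

```text
time: 14.37
ee_pos: [566.6, -367.5, 29.2]
orientation: [-3.14, -0.001, -1.659]
ft_force: [-2.1, -0.6, 1.0]
width: 9.9
```

>>> {"method": "carry_out", "body": {
  "rows": [
    [5,0,-1,0.1,0,0,0],
    [5,0,-2,0.1,0,0,0],
    [5,0,-2,0.1,0,0,0]
  ]
}}

```text
time: 14.62
ee_pos: [569.0, -367.7, 29.1]
orientation: [-3.14, -0.001, -1.659]
ft_force: [-1.0, -0.5, -1.1]
width: 9.7
```

```bash
python3 q.py
```

```text
t14.62 s163.1 lat-0.43 z0.50 Fx-0.9 Fy-0.6 Fz-1.1 w9.7 [0.01 0.13 0.06] [-1.7989e+02 -6.0000e-02 -9.5070e+01] [-0.11 -0.06  0.13]
```

>>> {"method": "carry_out", "body": {
  "rows": [
    [5,0,-1,0.1,0,0,0],
    [5,0,-2,0.1,-0.1,0,0],
    [5,0,-2,0.1,-0.1,0,0]
  ]
}}

```text
time: 14.87
ee_pos: [571.4, -368.0, 29.1]
orientation: [-3.141, -0.001, -1.659]
ft_force: [-0.7, 0.4, -0.4]
width: 9.5
```

```bash
python3 q.py
```

```text
t14.87 s165.5 lat-0.52 z0.53 Fx-0.7 Fy0.4 Fz-0.4 w9.5 [0.05 0.11 0.02] [-1.7997e+02 -8.0000e-02 -9.5060e+01] [-0.03 -0.08  0.14]
```

>>> {"method": "carry_out", "body": {
  "rows": [
    [5,0,-1,0,0,0,0.1],
    [5,0,-2,0,0,0,0.1],
    [5,0,-2,0,0,0,0.1]
  ]
}}

```text
time: 15.12
ee_pos: [573.7, -368.2, 29.1]
orientation: [-3.141, -0.001, -1.661]
ft_force: [-0.9, 0.3, -0.8]
width: 9.6
```

>>> {"method": "carry_out", "body": {
  "rows": [
    [5,0,-1,0,0,0,0],
    [5,0,-2,0,0,0,0],
    [5,0,-2,0,0,0,0]
  ]
}}

```text
time: 15.37
ee_pos: [576.0, -368.5, 29.1]
orientation: [-3.14, -0.002, -1.661]
ft_force: [-1.5, -0.2, -0.6]
width: 9.5
```

```bash
python3 q.py
```

```text
t15.37 s170.1 lat-0.54 z0.52 Fx-1.5 Fy-0.3 Fz-0.6 w9.5 [0.02 0.09 0.03] [-1.7993e+02 -9.0000e-02 -9.5150e+01] [-0.07 -0.09  0.05]
```

>>> {"method": "carry_out", "body": {
  "rows": [
    [5,0,-1,0,0,0,0],
    [5,0,-2,0,0,0,0],
    [5,0,-2,0,0,0,0]
  ]
}}

```text
time: 15.62
ee_pos: [578.2, -368.7, 29.1]
orientation: [-3.14, -0.002, -1.661]
ft_force: [-1.1, 0.1, 0.1]
width: 9.6
```

```bash
python3 q.py
```

```text
t15.62 s172.4 lat-0.55 z0.54 Fx-1.1 Fy0.0 Fz0.1 w9.6 [0.02 0.11 0.05] [-1.7991e+02 -1.0000e-01 -9.5150e+01] [-0.09 -0.1   0.05]
```

>>> {"method": "carry_out", "body": {
  "rows": [
    [5,0,-1,0,0,0,0],
    [5,0,-2,0,0,0,0],
    [5,0,-2,0,0,0,0]
  ]
}}

```text
time: 15.87
ee_pos: [580.5, -368.9, 29.1]
orientation: [-3.14, -0.002, -1.66]
ft_force: [-1.4, -0.0, -0.7]
width: 9.7
```

```bash
python3 q.py
```

```text
t15.87 s174.7 lat-0.56 z0.48 Fx-1.4 Fy-0.1 Fz-0.7 w9.7 [ 0.11  0.13 -0.02] [-1.7989e+02 -1.0000e-01 -9.5140e+01] [-0.11 -0.1   0.06]
```

>>> {"method": "carry_out", "body": {
  "rows": [
    [5,0,-1,0,0,0,0],
    [5,0,-2,0,0,0,0],
    [5,0,-2,0,0,0,0]
  ]
}}

```text
time: 16.12
ee_pos: [582.8, -369.1, 29.1]
orientation: [-3.139, -0.002, -1.66]
ft_force: [-0.7, -0.3, 0.2]
width: 9.9
```

>>> {"method": "carry_out", "body": {
  "rows": [
    [5,0,-1,0,0,0,0],
    [5,0,-2,0,0,0,0],
    [5,0,-2,0,0,0,0]
  ]
}}

```text
time: 16.37
ee_pos: [585.1, -369.3, 29.1]
orientation: [-3.139, -0.002, -1.66]
ft_force: [-1.5, 1.1, -0.7]
width: 10.0
```

```bash
python3 q.py
```

```text
t16.37 s179.2 lat-0.58 z0.49 Fx-1.6 Fy0.9 Fz-0.7 w10.0 [0.05 0.12 0.02] [-1.7986e+02 -1.2000e-01 -9.5120e+01] [-0.14 -0.12  0.08]
```

>>> {"method": "carry_out", "body": {
  "rows": [
    [5,0,-1,0,0,0,0],
    [5,0,-2,0,0,0,0],
    [5,0,-2,0,0,0,0]
  ]
}}

```text
time: 16.62
ee_pos: [587.3, -369.5, 29.1]
orientation: [-3.139, -0.002, -1.66]
ft_force: [-1.2, 0.3, -1.6]
width: 10.2
```

```bash
python3 q.py
```

```text
t16.62 s181.5 lat-0.59 z0.47 Fx-1.2 Fy0.2 Fz-1.6 w10.2 [0.12 0.22 0.04] [-1.7984e+02 -1.2000e-01 -9.5120e+01] [-0.16 -0.12  0.08]
```

>>> {"method": "carry_out", "body": {
  "rows": [
    [5,0,-1,0,0,0,0],
    [5,0,-2,0,0,0,0],
    [5,0,-2,0,0,0,0]
  ]
}}

```text
time: 16.87
ee_pos: [589.6, -369.7, 29.1]
orientation: [-3.138, -0.002, -1.66]
ft_force: [-1.1, 1.2, 0.3]
width: 10.0
```

```bash
python3 q.py
```

```text
t16.87 s183.8 lat-0.58 z0.49 Fx-1.2 Fy1.1 Fz0.3 w10.0 [0.11 0.16 0.02] [-1.7982e+02 -1.3000e-01 -9.5110e+01] [-0.18 -0.13  0.09]
```

>>> {"method": "carry_out", "body": {
  "rows": [
    [5,0,-1,0,-0.1,0,0],
    [5,0,-2,0,-0.1,0,0.1],
    [5,0,-2,0,-0.1,0,0.1]
  ]
}}

```text
time: 17.12
ee_pos: [592.0, -369.9, 29.2]
orientation: [-3.14, -0.002, -1.662]
ft_force: [-1.4, 0.4, 0.1]
width: 10.0
```

>>> {"method": "carry_out", "body": {
  "rows": [
    [5,0,-1,0,0,0,0],
    [5,0,-2,0,0,0,0],
    [5,0,-2,0,0,0,0]
  ]
}}

```text
time: 17.37
ee_pos: [593.6, -370.0, 29.0]
orientation: [-3.141, -0.002, -1.661]
ft_force: [-3.2, 0.8, -0.0]
width: 9.4
```

```bash
python3 q.py
```

```text
t17.37 s187.8 lat-0.47 z0.40 Fx-3.2 Fy0.5 Fz-0.0 w9.4 [0.21 0.48 0.09] [-1.7996e+02 -1.2000e-01 -9.5190e+01] [-0.04 -0.12  0.01]
```

>>> {"method": "carry_out", "body": {
  "rows": [
    [5,0,-1,0,0,0,0],
    [5,0,-2,0,0,0,0],
    [5,0,-2,0,0,0,0]
  ]
}}

```text
time: 17.62
ee_pos: [594.4, -369.9, 28.6]
orientation: [3.139, -0.001, -1.662]
ft_force: [-4.5, 1.2, 0.7]
width: 9.6
```

```bash
python3 q.py;python3 - <<'E'
from h import *
from plant import manip
c=manip.capture("side"); pickle.dump(c,open("pics/side9.pkl","wb"))
crop(c,240,150,400,260,5,"pics/sc9.png")
E
```

```text
t17.62 s188.6 lat-0.29 z0.03 Fx-4.6 Fy0.8 Fz0.7 w9.6 [0.3  1.24 0.13] [ 1.7986e+02 -8.0000e-02 -9.5200e+01] [ 0.14 -0.08 -0.  ]
```

View pics/sc9.png

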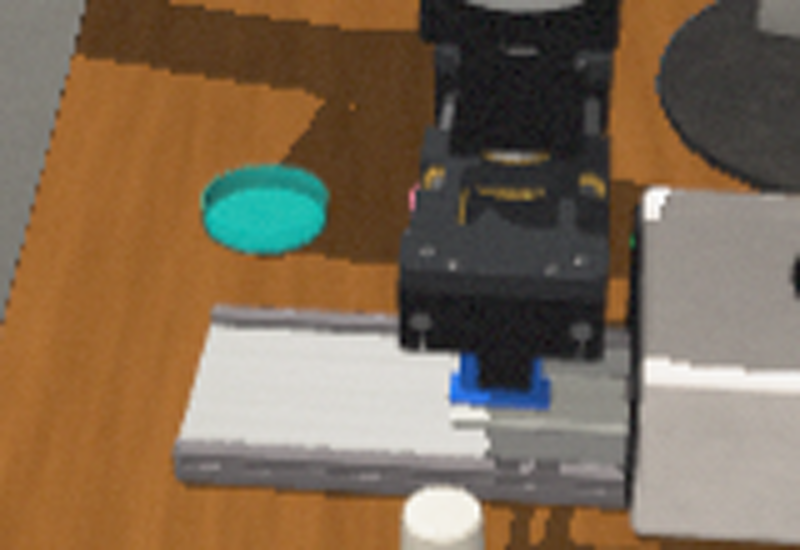

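>>> {"method": "carry_out", "body": {
  "rows": [
    [5,0,-1.5,-0.1,0.2,0,0],
    [5,0,-2.5,-0.2,0.3,0,0]
  ]
}}

```text
time: 17.83
ee_pos: [594.5, -369.8, 28.6]
orientation: [3.139, -0.0, -1.662]
ft_force: [-8.8, 2.1, 2.9]
width: 10.3
```

```bash
python3 q.py
```

```text
t17.83 s188.7 lat-0.22 z0.00 Fx-9.0 Fy1.3 Fz2.9 w10.3 [0.19 2.25 0.2 ] [ 1.7985e+02 -2.0000e-02 -9.5210e+01] [ 0.15 -0.02 -0.01]
```

>>> {"method": "carry_out", "body": {
  "rows": [
    [5,0,-2,-0.2,0.2,0,0],
    [5,0,-3,-0.4,0.3,0,0]
  ]
}}

```text
time: 18.0
ee_pos: [594.6, -369.7, 28.6]
orientation: [3.138, 0.001, -1.662]
ft_force: [-9.5, -0.0, 2.1]
width: 9.9
```

```bash
python3 q.py
```

```text
t18.00 s188.8 lat-0.14 z-0.02 Fx-9.5 Fy-0.9 Fz2.1 w9.9 [0.22 2.46 0.15] [ 1.7977e+02  5.0000e-02 -9.5230e+01] [ 0.23  0.05 -0.03]
```

>>> {"method": "carry_out", "body": {
  "rows": [
    [5,0,-2.5,-0.6,0.4,0,0],
    [5,0,-3.5,-0.8,0.5,0,0]
  ]
}}

```text
time: 18.17
ee_pos: [594.8, -369.6, 28.6]
orientation: [3.139, 0.003, -1.663]
ft_force: [-9.5, 1.9, 1.8]
width: 10.2
```

```bash
python3 q.py
```

```text
t18.17 s188.9 lat0.05 z-0.04 Fx-9.7 Fy1.1 Fz1.8 w10.2 [0.16 2.47 0.15] [ 1.7983e+02  1.5000e-01 -9.5260e+01] [ 0.17  0.15 -0.06]
```

>>> {"method": "carry_out", "body": {
  "rows": [
    [5,0,-2.5,-0.6,0.4,-0.1,0],
    [5,0,-4,-0.8,0.5,-0.1,0],
    [5,0,-4,-0.8,0.5,-0.1,0]
  ]
}}

```text
time: 18.42
ee_pos: [595.0, -369.4, 28.6]
orientation: [3.139, 0.006, -1.663]
ft_force: [-8.6, 1.7, 2.5]
width: 10.0
```

```bash
python3 q.py
```

```text
t18.42 s189.1 lat0.20 z-0.01 Fx-8.7 Fy0.9 Fz2.5 w10.0 [0.15 2.55 0.13] [179.82   0.35 -95.3 ] [ 0.17  0.35 -0.1 ]
```

>>> {"method": "carry_out", "body": {
  "rows": [
    [5,0,-2,-0.5,0.3,0.2,0],
    [5,0,-3,-0.8,0.4,0.3,-0.1],
    [5,0,-4,-0.8,0.4,0.3,-0.1],
    [5,0,-4.5,-0.8,0.4,0.3,-0.1],
    [5,0,-4.5,-0.8,0.4,0.3,-0.1]
  ]
}}

```text
time: 18.83
ee_pos: [595.1, -369.2, 28.6]
orientation: [3.135, 0.003, -1.663]
ft_force: [-10.4, 2.2, 3.9]
width: 9.9
```

```bash
python3 q.py
```

```text
t18.83 s189.2 lat0.43 z-0.01 Fx-10.6 Fy1.3 Fz3.9 w9.9 [0.26 2.76 0.04] [ 1.7965e+02  1.7000e-01 -9.5260e+01] [ 0.35  0.17 -0.05]
```

>>> {"method": "carry_out", "body": {
  "rows": [
    [5,0.2,-2,-1,0.4,0.1,0],
    [5,0.3,-4,-1.8,0.6,0.1,0],
    [5,0.3,-5,-1.8,0.6,0.1,0],
    [5,0.3,-5.5,-1.8,0.6,0.1,0],
    [5,0.3,-5.5,-1.8,0.6,0.1,0]
  ]
}}

```text
time: 19.25
ee_pos: [598.2, -369.4, 29.0]
orientation: [3.14, 0.003, -1.663]
ft_force: [-5.4, 1.3, -1.0]
width: 9.4
```

```bash
python3 q.py
```

```text
t19.25 s192.3 lat0.51 z0.36 Fx-5.5 Fy0.8 Fz-1.0 w9.4 [0.14 1.44 0.05] [ 1.7991e+02  1.7000e-01 -9.5300e+01] [ 0.09  0.17 -0.1 ]
```

>>> {"method": "carry_out", "body": {
  "rows": [
    [5,0,-0.8,0,0,0,0],
    [5,0,-1.5,0,0,0,0],
    [5,0,-1.5,0,0,0,0]
  ]
}}

```text
time: 19.5
ee_pos: [598.4, -369.3, 28.6]
orientation: [3.137, 0.004, -1.664]
ft_force: [-6.2, 1.1, 0.0]
width: 9.4
```

```bash
python3 q.py
```

```text
t19.50 s192.5 lat0.63 z0.02 Fx-6.3 Fy0.5 Fz0.0 w9.4 [0.1  1.62 0.05] [179.72   0.21 -95.33] [ 0.28  0.21 -0.13]
```

>>> {"method": "carry_out", "body": {
  "rows": [
    [5,0,-1,-0.2,0.2,0.1,-0.1],
    [5,0,-2,-0.4,0.3,0.1,-0.1],
    [5,0,-2.7,-0.5,0.3,0.1,-0.1],
    [5,0,-2.7,-0.5,0.3,0.1,-0.1]
  ]
}}

```text
time: 19.83
ee_pos: [601.3, -369.6, 28.8]
orientation: [-3.141, 0.002, -1.662]
ft_force: [-1.5, 0.1, -2.8]
width: 9.9
```

```bash
python3 q.py
```

```text
t19.83 s195.4 lat0.61 z0.19 Fx-1.5 Fy-0.0 Fz-2.8 w9.9 [ 0.03  0.65 -0.02] [-1.7996e+02  1.1000e-01 -9.5240e+01] [-0.04  0.11 -0.04]
```

>>> {"method": "carry_out", "body": {
  "rows": [
    [5,0,-0.8,0.2,0,0,0],
    [5,0,-1.5,0.3,0,0,0],
    [5,0,-1.5,0.3,0,0,0]
  ]
}}

```text
time: 20.08
ee_pos: [604.6, -369.9, 28.6]
orientation: [-3.137, 0.001, -1.662]
ft_force: [0.9, -0.6, -3.8]
width: 10.0
```

```bash
python3 q.py
```

```text
t20.08 s198.7 lat0.59 z0.01 Fx1.0 Fy-0.6 Fz-3.8 w10.0 [-0.08 -0.17 -0.  ] [-1.7976e+02  6.0000e-02 -9.5210e+01] [-0.24  0.06 -0.01]
```

>>> {"method": "carry_out", "body": {
  "rows": [
    [5,0,-0.5,0.4,-0.2,0,0],
    [5,0,-1,0.5,-0.2,0,0],
    [5,0,-1,0.5,-0.2,0,0]
  ]
}}

```text
time: 20.33
ee_pos: [606.6, -370.2, 28.6]
orientation: [-3.139, 0.0, -1.661]
ft_force: [0.2, 0.5, 0.6]
width: 9.6
```

```bash
python3 q.py
```

```text
t20.33 s200.7 lat0.52 z-0.01 Fx0.2 Fy0.5 Fz0.6 w9.6 [0.01 0.   0.01] [-1.7985e+02  3.0000e-02 -9.5190e+01] [-0.15  0.03  0.01]
```

>>> {"method": "carry_out", "body": {
  "rows": [
    [5,0,-0.5,0,0,0,0],
    [5,0,-1,0,0,0,0],
    [5,0,-1,0,0,0,0]
  ]
}}

```text
time: 20.58
ee_pos: [606.9, -370.1, 28.6]
orientation: [-3.14, 0.001, -1.661]
ft_force: [-2.8, 0.7, 1.2]
width: 9.8
```

```bash
python3 q.py
```

```text
t20.58 s201.1 lat0.59 z-0.02 Fx-2.9 Fy0.4 Fz1.2 w9.8 [ 0.13  0.82 -0.01] [-1.7993e+02  5.0000e-02 -9.5190e+01] [-0.07  0.05  0.01]
```

>>> {"method": "carry_out", "body": {
  "rows": [
    [5,0,-0.5,0,0,0,0],
    [5,0,-1,0,0,0,0],
    [5,0,-1,0,0,0,0]
  ]
}}

```text
time: 20.83
ee_pos: [607.1, -370.2, 28.6]
orientation: [3.141, 0.001, -1.662]
ft_force: [-3.9, 2.2, 1.9]
width: 9.9
```

```bash
python3 q.py
```

```text
t20.83 s201.3 lat0.56 z-0.00 Fx-4.0 Fy1.8 Fz1.9 w9.9 [0.11 1.27 0.04] [ 1.7996e+02  7.0000e-02 -9.5210e+01] [ 0.04  0.07 -0.01]
```

>>> {"method": "carry_out", "body": {
  "rows": [
    [5,0,-1,-0.2,0.1,0,0],
    [5,0,-1.6,-0.4,0.2,0,0],
    [5,0,-1.8,-0.4,0.2,0,0]
  ]
}}

```text
time: 21.08
ee_pos: [607.3, -370.1, 28.6]
orientation: [3.141, 0.002, -1.662]
ft_force: [-6.3, 0.9, 1.5]
width: 9.4
```

```bash
python3 q.py
```

```text
t21.08 s201.5 lat0.62 z-0.01 Fx-6.3 Fy0.3 Fz1.5 w9.4 [0.17 1.82 0.04] [ 1.7996e+02  1.2000e-01 -9.5230e+01] [ 0.04  0.12 -0.03]
```

>>> {"method": "carry_out", "body": {
  "rows": [
    [5,0,-1.5,-0.3,0.1,0,0],
    [5,0,-2.5,-0.6,0.2,0,0],
    [5,0,-2.8,-0.6,0.2,0,0]
  ]
}}

```text
time: 21.33
ee_pos: [607.6, -370.1, 28.6]
orientation: [3.139, 0.003, -1.663]
ft_force: [-8.8, 1.3, 3.0]
width: 10.2
```

```bash
python3 q.py
```

```text
t21.33 s201.8 lat0.74 z-0.02 Fx-8.8 Fy0.5 Fz3.0 w10.2 [0.15 2.36 0.01] [179.84   0.19 -95.26] [ 0.16  0.19 -0.06]
```

>>> {"method": "carry_out", "body": {
  "rows": [
    [5,0,-1.5,-0.4,0.1,0,0],
    [5,0,-2.8,-0.9,0.2,0,0],
    [5,0,-3.2,-0.9,0.2,0,0]
  ]
}}

```text
time: 21.58
ee_pos: [607.8, -369.9, 28.6]
orientation: [3.136, 0.005, -1.664]
ft_force: [-10.1, 0.9, 2.1]
width: 10.1
```

```bash
python3 q.py
```

```text
t21.58 s201.9 lat0.90 z0.05 Fx-10.1 Fy-0.0 Fz2.1 w10.1 [0.15 2.49 0.02] [179.65   0.29 -95.31] [ 0.35  0.29 -0.11]
```

>>> {"method": "carry_out", "body": {
  "rows": [
    [5,0,0,0,0,0,0],
    [5,0,0,0,0,0,0],
    [5,0,0.3,0,0,0,0],
    [5,0,0.3,0,0,0,0]
  ]
}}

```text
time: 21.92
ee_pos: [607.5, -370.0, 28.6]
orientation: [3.136, 0.005, -1.664]
ft_force: [-3.3, 0.0, 0.1]
width: 9.8
```

```bash
python3 q.py
```

```text
t21.92 s201.7 lat0.81 z0.04 Fx-3.2 Fy-0.3 Fz0.1 w9.8 [-0.27  0.95  0.12] [179.67   0.28 -95.31] [ 0.33  0.29 -0.11]
```

>>> {"method": "carry_out", "body": {
  "rows": [
    [5,0,0.8,0,0.2,0.2,-0.1],
    [5,0,1.5,0,0.3,0.3,-0.1],
    [5,0,1.5,0,0.3,0.3,-0.1]
  ]
}}

```text
time: 22.17
ee_pos: [607.1, -369.8, 28.6]
orientation: [-3.14, -0.001, -1.662]
ft_force: [-0.3, -0.8, -2.1]
width: 9.7
```

```bash
python3 q.py
```

```text
t22.17 s201.2 lat0.95 z0.01 Fx-0.2 Fy-0.8 Fz-2.1 w9.7 [-0.13  0.02 -0.07] [-1.7988e+02 -4.0000e-02 -9.5210e+01] [-0.12 -0.04 -0.01]
```

>>> {"method": "carry_out", "body": {
  "rows": [
    [5,0,0.5,0,0,0,0],
    [5,0,1,0,0,0,0],
    [5,0,1,0,0,0,0]
  ]
}}

```text
time: 22.42
ee_pos: [607.1, -369.7, 28.6]
orientation: [-3.137, -0.001, -1.662]
ft_force: [2.1, -0.7, -2.8]
width: 9.6
```

```bash
python3 q.py
```

```text
t22.42 s201.3 lat1.06 z0.01 Fx2.1 Fy-0.5 Fz-2.8 w9.6 [-0.11 -0.27 -0.06] [-1.7976e+02 -6.0000e-02 -9.5200e+01] [-0.24 -0.06  0.  ]
```

>>> {"method": "carry_out", "body": {
  "rows": [
    [5,0,0.8,0.3,-0.2,0,0],
    [5,0,1.5,0.5,-0.2,0,0],
    [5,0,1.5,0.5,-0.2,0,0]
  ]
}}

```text
time: 22.67
ee_pos: [607.0, -369.7, 28.6]
orientation: [-3.138, -0.002, -1.661]
ft_force: [3.5, -0.7, -1.8]
width: 10.1
```

```bash
python3 q.py
```

```text
t22.67 s201.1 lat1.02 z-0.00 Fx3.5 Fy-0.4 Fz-1.8 w10.1 [ 0.01 -0.79 -0.04] [-1.7978e+02 -1.0000e-01 -9.5180e+01] [-0.22 -0.1   0.02]
```

The catch holds against a light pull, so I'll relax the arm and release.

>>> {"method": "carry_out", "body": {
  "rows": [
    [5,0,-0.3,0,-0.2,0,0],
    [5,0,-0.3,0,-0.2,0,0],
    [20,0,-0.3,0,-0.2,0,0],
    [30,0,-0.3,0,-0.2,0,0],
    [40,0,-0.3,0,-0.2,0,0],
    [40,0,-0.3,0,-0.2,0,0],
    [40,0,-0.3,0,-0.2,0,0],
    [40,0,-0.3,0,-0.2,0,0]
  ]
}}

```text
time: 23.33
ee_pos: [607.2, -369.8, 28.7]
orientation: [-3.141, -0.002, -1.661]
ft_force: [-0.0, 0.1, 0.3]
width: 33.5
```

>>> {"method": "carry_out", "body": {
  "rows": [
    [40,0,0,-8,0,0,0],
    [40,0,0,-25,0,0,0],
    [40,0,0,-55,0,0,0],
    [40,0,0,-90,0,0,0],
    [40,0,35,-115,0,0,0],
    [40,0,70,-125,0,0,0],
    [40,0,105,-125,0,0,0],
    [40,0,140,-125,0,0,0],
    [40,0,175,-125,0,0,0],
    [40,0,200,-125,0,0,0],
    [40,0,200,-125,0,0,0],
    [40,0,200,-125,0,0,0]
  ]
}}

```text
time: 24.33
ee_pos: [407.3, -351.8, 155.0]
orientation: [-3.139, -0.003, -1.662]
ft_force: [0.5, 0.4, -0.1]
width: 34.9
```

```bash
python3 q.py;python3 - <<'E'
from h import *
from plant import manip
for n in("side","top"):
    c=manip.capture(n); pickle.dump(c,open(f"pics/{n}10.pkl","wb"))
t=load("top10");s=load("side10")
crop(s,240,150,400,260,5,"pics/sc10.png");crop(t,280,120,400,270,4,"pics/tc10.png")
E
```

```text
t24.33 s0.6 lat0.80 z126.42 Fx0.4 Fy0.4 Fz-0.1 w34.9 [-0.12 -0.04 -0.02] [-1.7987e+02 -1.6000e-01 -9.5220e+01] [-0.13 -0.16 -0.02]
```

View pics/sc10.png

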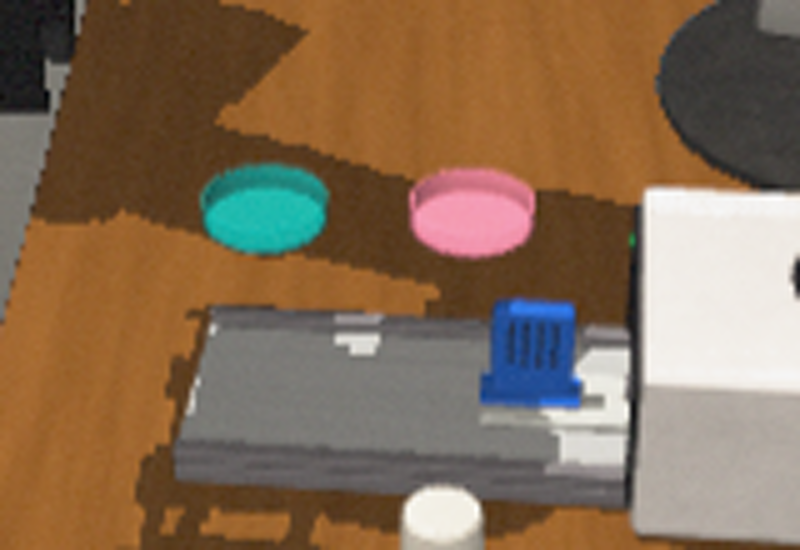

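View pics/tc10.png

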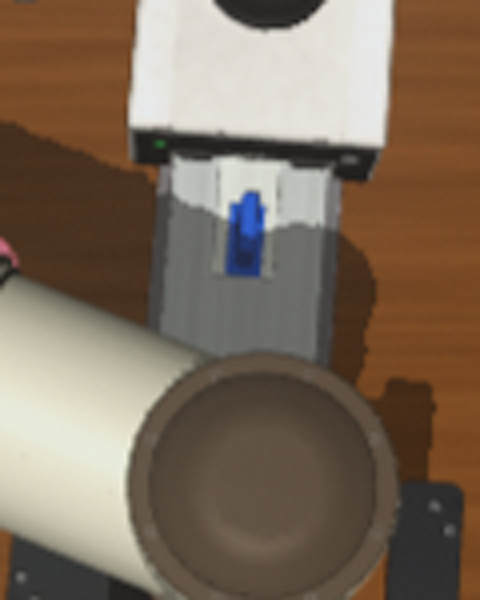

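>>> {"method": "carry_out", "body": {
  "rows": [
    [40,0,0,0,0,0,0],
    [40,0,0,0,0,0,0],
    [40,0,0,0,0,0,0],
    [40,0,0,0,0,0,0],
    [40,0,0,0,0,0,0],
    [40,0,0,0,0,0,0],
    [40,0,0,0,0,0,0],
    [40,0,0,0,0,0,0],
    [40,0,0,0,0,0,0],
    [40,0,0,0,0,0,0]
  ]
}}

```text
time: 25.27
ee_pos: [409.1, -352.0, 154.5]
orientation: [-3.139, -0.003, -1.661]
ft_force: [-0.3, -0.4, -0.7]
width: 34.7
```

```bash
python3 - <<'E'
from h import *
from plant import manip
c=manip.capture("side"); o=load("side10"); z=load("side0")
def fin(c):
    m=cv2.inRange(cv2.cvtColor(c["pixels"],cv2.COLOR_RGB2HSV),(105,150,60),(125,255,255))[195:235,320:375]; y,x=np.nonzero(m); return x.mean()+320,y.mean()+195
print(fin(o),fin(c),onz(c,*fin(c),43))
for b in((310,245,345,310),(240,265,290,310)):
    d=np.abs(c["pixels"][b[1]:b[3],b[0]:b[2]].astype(int)-z["pixels"][b[1]:b[3],b[0]:b[2]]);print(d.mean(),np.percentile(d,95))
crop(c,225,150,425,300,4,"pics/sc11.png")
print(manip.sense()["time"])
E
```

```text
(np.float64(346.106824925816), np.float64(220.5341246290801)) (np.float64(345.9941520467836), np.float64(220.55263157894737)) [ 603.34947463 -377.80538463   43.        ]
4.115164835164835 14.0
2.994074074074074 6.0
25.3167
```

View pics/sc11.png

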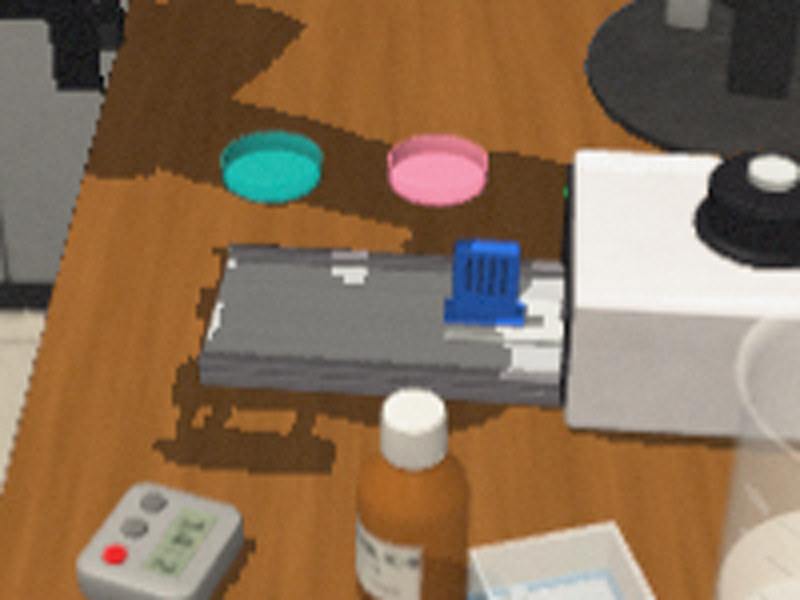

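The fin has stayed put, and the bottle and timer haven't moved. Handing in.

```bash
python3 -c "
from plant import manip
print(manip.sign_off())"
```

```text
the job is handed in; nothing more can be done
None
```

I seated the clear glass dish in the carrier. A picture taken before the push showed it flat inside the four arcs. I then gripped the blue fin and pushed the carrier in, released it and backed the arm away. The job was handed in at about 25 s.

**Feel of the catch:**
- The force rose to about 10.6 N from 187 mm of travel.
- The carrier was then drawn in by itself, with the fin force turning slightly positive.
- It firmed up at about 201 mm, and I stopped pushing at about 10 N.

**What I checked:**
- **Catch:** the carrier held against a 3.5 N backward pull. About a second after release the fin had not moved (0.1 px).
- **Depth:** by my estimate the dish's centre is about 113 mm past the front face. That is within the 64 to 118 mm range and beyond the 60 mm at which the flap closes.
- **Bottle and timer:** the pictures show both where they were at the start.

**Uncertain:**
- **Flap:** I could not see it directly in the last pictures. I take it to be shut only from the dish's depth.
- **Force signal:** the force fell in two steps, to 5.5 N and then to 1.5 N, where I expected one clean drop. The stop also felt stiffer than 4 N per mm, probably from friction. I relied on the draw-in and the pull test instead.
- **Camera agreement:** the two cameras differ by about 3 mm in y, so I placed the dish using relative distances, which agreed.

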